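# Fetch the boxed-in port cap into the leak-test jig

### The job

The short knurled port cap on the black caddy is boxed in behind the two tall fittings: first stand both fittings in the shallow steel tray at the side, leaving the cap where it is until they are there. Then set the cap upright in the round dish of the test jig and let go of it, and after that slide the jig's keeper along its bar until its arm is in line with the white mark line, over the cap. Last, stand the two tall fittings back on the caddy, each upright on the middle of its own pad (round fitting on the round pad, square one on the square pad); never tip any of the three over.

Things in the scene. Friction and masses are not known exactly. Their poses are not given: they have to be found in the camera images.
- round_fitting: Tall round steel fitting, loose, 0.3 kg (may vary by a third). Origin: centre of its underside, z up. Round foot 44 mm across and 24 mm high, a smooth round body 36 mm across from 24 to 95 mm, a neck 22 mm across up to 115 mm. Starts upright on the round pad.
- square_fitting: Tall square steel fitting, loose, 0.3 kg (may vary by a third). Origin: centre of its underside, z up, x and y square to its faces. Square foot 44 x 44 mm, 24 mm high, then a square body 36 x 36 mm from 24 to 95 mm, then two thin tubes (8 mm across, 9 mm either side of the centre along y) up to 115 mm. Starts upright on the square pad, within 10 degrees of square to it.
- port_cap: Short knurled round steel cap, loose, 0.12 kg (may vary by a third), 36 to 38 mm across, 40 mm high. Origin: centre of its underside, z up. Starts upright on the caddy floor behind the two tall fittings (farther from the robot), about 45 mm back and midway between them: too close to be gripped past them. A steel lip 30 mm high edges the caddy about 60 mm behind it.
- round_pad: White round pad, 58 mm across, 3 mm thick, fixed on the 6 mm thick black caddy floor. Origin: centre of its underside (6 mm above the table); z up, x away from the robot, towards the caddy's back. Home of the round fitting. The pads' centres are about 70 mm apart, side by side, either way round. A low nut and a small seal ring lie near the caddy's front corners.
- square_pad: White square pad, 56 x 56 mm and 3 mm thick, fixed on the caddy floor. Origin and axes as for the round pad. Home of the square fitting.
- side_tray: Shallow fixed steel tray, empty, left or right of the caddy (the jig is on the other side). 150 mm along its x (away from the robot), 220 mm along its y, rim 15 mm high, walls 4 mm, inner floor 4 mm above its origin. Origin: centre of its underside. Room for both fittings, e.g. 50 mm either side of the middle along y.
- test_dish: Fixed round dish of the jig. Origin: centre of its underside, z up. Floor 6 mm and rim 11 mm above the origin, 54 mm across inside, 62 outside. The white mark line, 6 mm wide, runs along its x axis (y = 0) away from the robot, under the bar and beyond. The bar (12 mm thick, axis 64 mm above the origin) runs parallel to y, 90 mm from the dish's centre towards +x; its end posts are 74 mm high.
- keeper_grip (a point): Point in the keeper's upright grip block: 20 mm along the bar (y), 16 mm across (x), from 28 mm below to 16 mm above this point; y along the bar, axes parallel to the dish's. Below: a 28 mm collar with a flat arm 16 mm wide reaching 102 mm to -x, 40 mm below this point, 10 mm clear of the seated cap. On the mark when this point has y = 0 in the dish's frame; starts 90 to 160 mm off, to +y.
- keeper (a joint): Position of the keeper along the bar in m, growing towards the dish's +y, 0 at the bar's middle, stops at -0.1 and 0.1. It slides with about 3 N of friction and stays where it is left.

How it is judged:
On the way, in this order (a step that is already met when the one before it is completed fails the run):
1. both tall fittings stand in the side tray and the cap has not been moved (20 mm) (x of round_fitting in the frame of side_tray between -0.068 and 0.068 m and y of round_fitting in the frame of side_tray between -0.103 and 0.103 m and z of each of round_fitting, square_fitting in the frame of side_tray below 0.012 m and angle between each of round_fitting, square_fitting's own z axis and vertical below 0.15 rad and linear speed of each of round_fitting, square_fitting below 0.03 m/s and x of square_fitting in the frame of side_tray between -0.068 and 0.068 m and y of square_fitting in the frame of side_tray between -0.103 and 0.103 m and distance of port_cap from where it was at the start of the episode below 0.02 m), for 0.2 s.
2. the cap sits upright in the dish, released, and the fittings are still off their pads (horizontal distance between port_cap and test_dish below 0.011 m and z of port_cap in the frame of test_dish below 0.0095 m and angle between port_cap's own z axis and vertical below 0.08 rad and contact force between port_cap and the fingers below 0.2 N and horizontal distance between round_fitting and round_pad above 0.08 m and horizontal distance between square_fitting and square_pad above 0.08 m), for 0.2 s.
3. the keeper is on the mark over the seated cap, the fittings still off their pads (all of step 2 and y of keeper_grip in the frame of test_dish between -0.008 and 0.008 m), for 0.2 s.
At the end, for the whole second after the job is handed in: The cap stands upright on the floor of the dish within 11 mm of its centre; the keeper is within 8 mm of the mark line; the round fitting stands on the round pad and the square fitting on the square pad, each upright (5 degrees) and within 12 mm of the pad's centre; all released and at rest (horizontal distance between port_cap and test_dish below 0.011 m and z of port_cap in the frame of test_dish below 0.0095 m and angle between each of port_cap, round_fitting, square_fitting's own z axis and vertical below 0.08 rad and contact force between each of port_cap, round_fitting, square_fitting and the fingers below 0.2 N and y of keeper_grip in the frame of test_dish between -0.008 and 0.008 m and horizontal distance between round_fitting and round_pad below 0.012 m and z of round_fitting in the frame of round_pad below 0.0065 m and linear speed of each of round_fitting, square_fitting, port_cap below 0.02 m/s and horizontal distance between square_fitting and square_pad below 0.012 m and z of square_fitting in the frame of square_pad below 0.0065 m and velocity of joint keeper between -0.01 and 0.01 m/s); the robot touches nothing.
It fails at once if a fitting or the cap is tipped over (more than about 35 degrees) (angle between any of round_fitting, square_fitting, port_cap's own z axis and vertical above 0.6 rad).
It also fails if it takes over 115 s, if anything falls off the work surface, if the arm or the gripper's body presses on something with over 40 N, if the wrist force passes 120 N, or if a joint passes its speed limit or range.

### The arm

A 6-joint arm with a two-finger parallel gripper is mounted at the origin on the work surface. World frame = base frame: x ahead of the robot, y to its left, z up, the work surface at z = 0. Lengths are in m, angles in rad, forces in N, time in s.
With the tool pointing down it reaches from about 0.275 to 0.75 m from the base axis. Payload 10.2 kg.
Tool frame: the origin (TCP) lies at the very end of the fingers, on their centre line; the grasp point (between the pads) lies behind it (robot.grasp_offset is the x of the grasp point in the tool frame, in m); x points along the fingers, y is the direction in which the jaws open and shut, and the axes are right-handed (so a half turn about x gives the same grasp; the last joint's range is limited). The gripper opens to 88 mm and grips with 3 to 60 N. Pads are 18 mm wide; open, the fingers measure 123 mm over their backs; the gripper's body (75 mm by 187 mm) begins 45 mm behind the grasp point.
Start: joints at [0.989, 0.313, 1.498, -0, 1.331, -0.223], TCP at [0.184, 0.492, 0.239] pointing down, gripper open.
Joint ranges: [-2.94, 2.94], [-0.97, 2.17], [0.19, 2.56], [-1.23, 4.37], [0.02, 3.11], [-2.88, 2.88]. Speed limits (rad/s): [2.39, 2.39, 3.01, 3.14, 3.14, 3.14].

### API

Orientations are given as a rotation vector (axis times angle).
In Python, from workcell import robot, get_image, camera_params gives the robot as it stands.
- The arm moves only by the shell command python3 -m pendant 'ROWS'. ROWS is JSON, a list of rows, each a list of 5 numbers: the opening, from 0 (shut) to 1 (fully open), then the shift along the world's x, y, z in cm, then the turn about the world's z in degrees. A call has 1 to 12 rows; each row is the pose to reach, as a shift and turn from the pose commanded when the call began; what a row does not reach only later rows make up. A row lasts 1/12 s, in which the tool goes at most 41.7 mm and 7.16 degrees, less where a joint would pass 70% of its speed; a pose out of reach is approached as far as the arm can. A call with a gripper value outside its range is refused whole. The fingers move at their own pace and stop on an object; the grip force is fixed at half the most. Time passes only in rows, so rows that repeat a pose let the fingers close. It gives the time, the measured TCP pose, the force and the opening at its end, in the units of the state.
- robot.get_obs(): the state, without advancing time (a new reading comes with each control period).
- get_image(name): name is "scene" or "top" or "wrist"; returns (picture, depth): 384x512x3 uint8, red, green, blue; 384x512 float32, m along the optical axis (not along the pixel's ray), 0 where there is no reading.
- camera_params(name): a dict with "K" (3x3 intrinsics, pixels), "rvec" (rotation vector, rad) and "tvec" (3), from world to camera coordinates, as OpenCV has them. Camera axes: x right, y down, z forward; pixel columns grow to the right and rows downward; lengths in m; the calibration is good to about 2 mm. The wrist camera is an equidistant fisheye: a pixel r from the principal point sees the ray r / f radians off the axis. A picture is of the moment at which its call begins: read the wrist's pose just before it. camera_params takes no time and is no camera call; for the wrist camera it gives the pose at the moment of the call.
- robot.job_done(): hands the job in, once; it reports no verdict.
The state is a dict: "t": time; "joint_positions": joint angles; "dq": joint speeds; "effort": joint torques, N m; "position": TCP position; "tool_rot": TCP orientation; "wrist_force": force on the tool from outside, world axes, zero at the start; "wrist_torque": the same for the moment, N m; "grip_width": finger opening in m.
Only numpy, scipy, OpenCV 4.12 (cv2) and the standard library are available. Lean on these libraries where they do the work, as an engineer would, in place of code of your own. Each camera call takes 0.05 s, during which the arm holds its last target. There are 200 camera calls.

## Working session

There is one attempt and no reset: what is moved stays moved. The work goes in short steps, Python scripts to look and compute and a shell command to move; the robot and the scene stay as the last step left them, time stands still between calls to the robot, and variables do not carry over. Pictures are saved under pics/ and viewed, about 12 in all and at most 16, crops included, and the job is handed in when it is done.

```bash
ls; mkdir -p pics
python3 - <<'E'
from workcell import robot,get_image,camera_params
import cv2,numpy as np
print(robot.get_obs(), robot.grasp_offset)
for n in("top","scene"):
    p,d=get_image(n); cv2.imwrite(f"pics/{n}0.png",p[:,:,::-1]); np.savez(f"pics/{n}0.npz",p=p,d=d)
    c=camera_params(n);print(n,c, -cv2.Rodrigues(c['rvec'])[0].T@c['tvec'])
E
```

```text
pics
{'t': 0.0, 'joint_positions': array([ 9.88602134e-01,  3.13451925e-01,  1.49842301e+00,  6.69160109e-06,
        1.33100664e+00, -2.23389488e-01]), 'dq': array([-0.00125969, -0.00119479,  0.00033452,  0.00138857, -0.00092024,
       -0.00014491]), 'effort': array([-1.56639844e-04, -4.02223420e+01, -2.52271879e+01,  6.93941466e-02,
        3.52428749e-02, -1.11635334e-04]), 'position': array([0.18422388, 0.49135617, 0.23816539]), 'tool_rot': array([ 0.2806186 ,  1.55291191, -0.28248553]), 'wrist_force': array([1.03736607, 0.11956264, 0.65251559]), 'wrist_torque': array([-0.04024062,  0.03409251, -0.00122722]), 'grip_width': 0.08810196453779612} -0.0187
top {'K': array([[380.4229933 ,   0.        , 255.10881341],
       [  0.        , 380.4229933 , 190.33017938],
       [  0.        ,   0.        ,   1.        ]]), 'rvec': array([ 2.18125839, -2.1435023 ,  0.0928802 ]), 'tvec': array([-0.02056158,  0.54262611,  0.85902413])} [ 0.45374443 -0.02520305  0.90899347]
scene {'K': array([[455.154721  ,   0.        , 252.65587886],
       [  0.        , 455.154721  , 200.91361783],
       [  0.        ,   0.        ,   1.        ]]), 'rvec': array([ 1.34967643,  2.22532179, -0.86113337]), 'tvec': array([ 0.24405866, -0.25914198,  1.38549993])} [1.12815606 0.28501964 0.8320799 ]
```

View pics/top0.png

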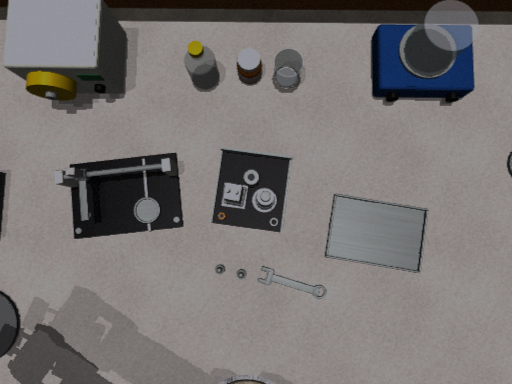

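View pics/scene0.png

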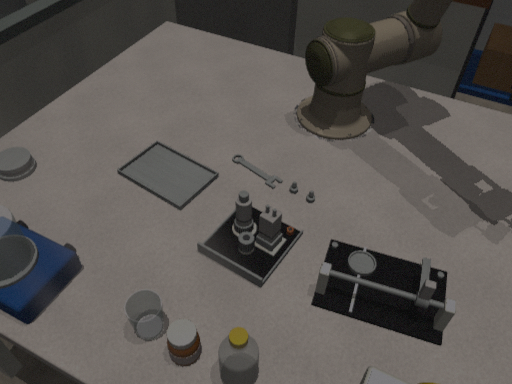

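```bash
cat > h.py <<'E'
import cv2,numpy as np
from workcell import robot,get_image,camera_params
def ray(n,u,v,c=None):
    c=c or camera_params(n);K=c['K'];R=cv2.Rodrigues(np.array(c['rvec']))[0]
    x=(u-K[0,2])/K[0,0];y=(v-K[1,2])/K[1,1]
    if n=="wrist":
        r=np.hypot(x,y);s=np.tan(r)/r if r>1e-9 else 1;x*=s;y*=s
    return -R.T@c['tvec'],R.T@np.array([x,y,1.])
def plane(n,u,v,z,c=None):
    o,d=ray(n,u,v,c);return o+d*(z-o[2])/d[2]
def cloud(n,p,d,c=None):
    c=c or camera_params(n);K=c['K'];R=cv2.Rodrigues(np.array(c['rvec']))[0]
    v,u=np.mgrid[:d.shape[0],:d.shape[1]].astype(float)
    x=(u-K[0,2])/K[0,0];y=(v-K[1,2])/K[1,1]
    if n=="wrist":
        r=np.hypot(x,y)+1e-9;s=np.tan(r)/r;x*=s;y*=s
    P=np.stack([x*d,y*d,d],-1)-np.array(c['tvec']);W=P@R;W[d==0]=np.nan
    return W
E
python3 - <<'E'
from h import *
f=np.load('pics/top0.npz');W=cloud('top',f['p'],f['d'])
def box(u0,u1,v0,v1,z0,z1,name):
    S=W[v0:v1,u0:u1].reshape(-1,3);S=S[(S[:,2]>z0)&(S[:,2]<z1)]
    if len(S)<3: print(name,len(S));return
    (c,s,a)=cv2.minAreaRect(S[:,:2].astype(np.float32));print(name,len(S),'mean',S.mean(0).round(4),'rect',np.round(c,4),np.round(s,3),round(a,1))
box(200,300,140,240,.085,.11,'body top 95+9')
box(200,300,140,240,.112,.14,'tops')
box(215,248,175,210,.085,.14,'sq'); box(249,280,180,215,.085,.14,'rd')
box(240,262,165,188,.04,.055,'cap')
box(325,430,190,275,.008,.03,'tray rim')
box(325,430,190,275,.001,.03,'tray all')
box(130,165,195,225,.008,.03,'dish rim')
box(60,180,150,240,.065,.2,'jig tall')
box(75,110,165,225,.03,.2,'keeper')
for n,q in dict(sq=[234,187],rd=[265,197],cap=[251,177],dish=[147,210],grip=[83,185],trayc=[377,232]).items(): print(n,W[q[1],q[0]].round(4))
p=f['p'][:,:,::-1]
a=cv2.resize(p[145:235,210:295],None,fx=4.7,fy=4.7,interpolation=2);b=cv2.resize(p[145:240,55:190],None,fx=2.95,fy=2.95,interpolation=2)
h=max(a.shape[0],b.shape[0]);z=lambda i:cv2.copyMakeBorder(i,0,h-i.shape[0],0,0,0)
cv2.imwrite('pics/c.png',np.hstack([z(a),z(b)]))
E
```

```text
body top 95+9 411 mean [0.5274 0.0113 0.1031] rect [0.5266 0.0014] [0.106 0.036] 81.4
tops 113 mean [ 0.5243 -0.0182  0.1234] rect [0.5241 0.0022] [0.093 0.021] 86.6
sq 296 mean [0.531  0.0353 0.1049] rect [0.5318 0.0359] [0.036 0.036] 80.1
rd 231 mean [ 0.5211 -0.0341  0.1109] rect [ 0.5215 -0.0336] [0.034 0.034] 0.7
cap 194 mean [ 0.5715 -0.002   0.0457] rect [ 0.5718 -0.0025] [0.034 0.034] 47.0
tray rim 705 mean [ 0.4505 -0.3046  0.0139] rect [ 0.4505 -0.2963] [0.22 0.15] 81.4
tray all 6872 mean [ 0.4499 -0.2998  0.0049] rect [ 0.4524 -0.3011] [0.198 0.249] 1.0
dish rim 723 mean [0.494  0.2439 0.0133] rect [0.4948 0.2452] [0.069 0.083] 1.1
jig tall 1223 mean [0.557  0.3218 0.0813] rect [0.5335 0.2958] [0.116 0.254] 7.5
keeper 616 mean [0.536  0.3612 0.0789] rect [0.5327 0.3653] [0.067 0.126] 68.2
sq [0.5417 0.0329 0.1021]
rd [ 0.5195 -0.0333  0.1255]
cap [ 0.5717 -0.0014  0.0449]
dish [0.4932 0.2428 0.0168]
grip [0.5434 0.3696 0.0771]
trayc [ 0.4515 -0.2991  0.0054]
```

View pics/c.png

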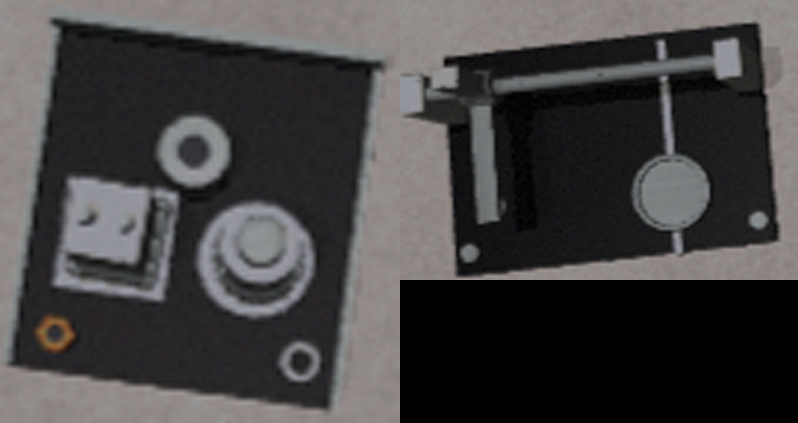

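Run:
```python
from h import *
from scipy.spatial.transform import Rotation as Ro
f=np.load('pics/top0.npz');W=cloud('top',f['p'],f['d']);p=f['p'].astype(int)
J=W[145:245,45:195];S=J.reshape(-1,3)
for lo,hi in((.076,.0795),(.08,.092),(.1,.12),(.12,.14)):
    m=((J[:,:,2]>lo)&(J[:,:,2]<hi)).astype(np.uint8);n,l,st,ce=cv2.connectedComponentsWithStats(m)
    for i in range(1,n):
        if st[i,4]>8: q=J[l==i];print(lo,st[i,4],'mean',q.mean(0).round(4),'mid',((q.min(0)+q.max(0))/2).round(4))
# dish disc + mark, bright in jig
g=p.mean(2);m=np.zeros(g.shape,np.uint8);m[185:240,125:170]=(g>90)[185:240,125:170]
n,l,st,ce=cv2.connectedComponentsWithStats(m)
for i in range(1,n):
    if st[i,4]>5: print(st[i],ce[i].round(1))
print('dish z',np.nanmedian(W[205:215,142:152,2]),'plate z',np.nanmedian(W[215:228,115:130,2]), 'caddy',np.nanmedian(W[155:165,225:245,2]))
u=np.argwhere(m[185:234]>0)
k=cv2.morphologyEx(m,cv2.MORPH_OPEN,cv2.getStructuringElement(2,(9,9)))
c,r=cv2.minEnclosingCircle(cv2.findNonZero(k));print('disc px',c,r,plane('top',*c,.02))
# line in two places
for v in (162,188,190,192,226,228):
    row=g[v,125:170];i=np.argmax(row[5:])+5;w=np.clip(row[i-2:i+3]-60,0,None);uu=125+(w*np.arange(i-2,i+3)).sum()/w.sum();print(v,uu.round(1),plane('top',uu,v,.011)[:2].round(4))
R=Ro.from_rotvec(robot.get_obs()['tool_rot']).as_matrix();print('tool x',R[:,0],'y',R[:,1])
```

```text
0.076 108 mean [0.5852 0.2346 0.0776] mid [0.5848 0.2357 0.0777]
0.076 13 mean [0.5785 0.2807 0.0776] mid [0.5783 0.2811 0.0773]
0.076 98 mean [0.5733 0.3259 0.0774] mid [0.5732 0.327  0.0777]
0.076 24 mean [0.5636 0.4106 0.0776] mid [0.566  0.4088 0.0778]
0.076 9 mean [0.5552 0.3783 0.0787] mid [0.5553 0.3774 0.0786]
0.08 94 mean [0.5908 0.1864 0.0819] mid [0.5915 0.185  0.0825]
0.08 82 mean [0.5599 0.424  0.0816] mid [0.5608 0.4236 0.0822]
0.08 50 mean [0.5646 0.3686 0.0836] mid [0.5671 0.3731 0.0853]
0.1 45 mean [0.5649 0.3682 0.1099] mid [0.5669 0.3731 0.1101]
0.12 85 mean [0.5665 0.3737 0.1264] mid [0.5673 0.3738 0.125 ]
[125 185  45  55 940] [147.8 220. ]
dish z 0.013935082433393286 plate z 0.007250976248847505 caddy 0.005463188587071848
disc px (154.5, 219.5) 22.902063369750977 [0.47111175 0.22317016 0.02      ]
162 163.3 [0.6092 0.2108]
188 145.3 [0.5457 0.2511]
190 145.7 [0.541  0.2499]
192 146.0 [0.5362 0.2489]
226 148.7 [0.4558 0.2388]
228 148.9 [0.4511 0.2381]
tool x [-5.86048753e-04 -8.87024460e-04 -9.99999435e-01] y [ 0.35120748  0.93629709 -0.00103634]
```

```bash
python3 -m pendant '[[1,15,-25,0,-40],[1,15,-25,0,-40],[1,15,-25,0,-40],[1,15,-25,0,-40],[1,15,-25,0,-40],[1,15,-25,0,-40],[1,15,-25,0,-40],[1,15,-25,0,-40],[1,15,-25,0,-40]]'; python3 -m pendant '[[1,18.7,-27.5,0,-39],[1,18.7,-27.5,0,-39],[1,18.7,-27.5,0,-39],[1,18.7,-27.5,0,-39],[1,18.7,-27.5,0,-39],[1,18.7,-27.5,0,-39],[1,18.7,-27.5,0,-39],[1,18.7,-27.5,0,-39],[1,18.7,-27.5,0,-39],[1,18.7,-27.5,0,-39],[1,18.7,-27.5,0,-39]]'
python3 - <<'E'
from h import *
c=camera_params('wrist');p,d=get_image('wrist');cv2.imwrite('pics/w1.png',p[:,:,::-1]);np.savez('pics/w1.npz',p=p,d=d);print(c)
E
```

```text
t: 0.85
position: [0.3352, 0.2401, 0.2386]
tool_rot: [0.826, 1.408, -0.826]
wrist_force: [-1.3, 0.2, -0.6]
grip_width: 0.0881
t: 1.77
position: [0.5211, -0.0318, 0.2384]
tool_rot: [1.33, 1.128, -1.33]
wrist_force: [-0.0, 0.5, -0.3]
grip_width: 0.0882
{'K': array([[297.31863964,   0.        , 253.00794717],
       [  0.        , 297.31863964, 193.79590756],
       [  0.        ,   0.        ,   1.        ]]), 'rvec': array([-2.87239899,  0.23532179,  0.03172899]), 'tvec': array([-0.51886194,  0.01722913,  0.40245832])}
```

View pics/w1.png

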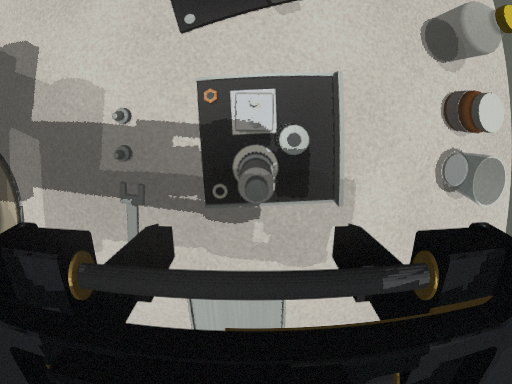

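Run:
```python
from h import *
c={'K':np.array([[297.31863964,0,253.00794717],[0,297.31863964,193.79590756],[0,0,1]]),'rvec':np.array([-2.87239899,.23532179,.03172899]),'tvec':np.array([-0.51886194,0.01722913,0.40245832])}
f=np.load('pics/w1.npz')
W=cloud('wrist',f['p'],f['d'],c);S=W.reshape(-1,3)
print('campos',ray('wrist',253,194,c)[0],'neck',plane('wrist',257,186,.124,c))
for n,a,b,lo,hi in(('neck',-.06,0,.118,.135),('sq',.01,.06,.09,.11),('cap',-.03,.03,.04,.05)):
    q=S[(S[:,2]>lo)&(S[:,2]<hi)&(S[:,1]>a)&(S[:,1]<b)&(S[:,0]>.45)&(S[:,0]<.62)];
    if len(q)>5:print(n,len(q),q.mean(0).round(4),((q.max(0)+q.min(0))/2).round(4))
```

```text
campos [0.53175612 0.03410242 0.38413501] neck [ 0.52503449 -0.02766196  0.124     ]
neck 423 [ 0.5238 -0.0306  0.1234] [ 0.5237 -0.0312  0.1219]
sq 1333 [0.533  0.0388 0.1036] [0.5333 0.0388 0.1048]
cap 789 [0.5716 0.0009 0.0457] [ 5.506e-01 -1.000e-04  4.510e-02]
```

```bash
python3 -m pendant '[[1,0.1,0,-4,0],[1,0.1,0,-8,0],[1,0.1,0,-12,0],[1,0.1,0,-15,0],[1,0.1,0,-16,0],[1,0.1,0,-16.7,0],[1,0.1,0,-16.7,0],[0,0.1,0,-16.7,0],[0,0.1,0,-16.7,0],[0,0.1,0,-16.7,0],[0,0.1,0,-16.7,0],[0,0.1,0,-16.7,0]]'; python3 -m pendant '[[0,0,0,0,0],[0,0,0,0,0],[0,0,0,0,0],[0,0,0,0,0],[0,0,0,0,0],[0,0,0,0,0],[0,0,0,0.5,0],[0,0,0,1.5,0],[0,0,0,3.5,0],[0,0,0,6,0],[0,0,0,6,0],[0,0,0,6,0]]'
```

```text
t: 2.82
position: [0.5226, -0.0335, 0.0723]
tool_rot: [1.331, 1.125, -1.33]
wrist_force: [-0.4, -0.1, -0.2]
grip_width: 0.0574
t: 3.82
position: [0.5226, -0.0335, 0.1324]
tool_rot: [1.332, 1.124, -1.33]
wrist_force: [0.4, -0.5, -3.8]
grip_width: 0.0351
```

```bash
python3 -m pendant '[[0,-0.3,-1,0,0],[0,-0.8,-3,0,0],[0,-1.5,-6,0,0],[0,-2.3,-9,0,0],[0,-3.3,-13,0,0],[0,-4.3,-17,0,0],[0,-5.3,-21,0,0],[0,-6.4,-25,0,0],[0,-7.2,-28,0,0],[0,-7.7,-30,0,0],[0,-8,-31,0,0],[0,-8,-31.4,0,0]]'; python3 -m pendant '[[0,0,0,0,0],[0,0,0,-1.5,0],[0,0,0,-3,0],[0,0,0,-4.5,0],[0,0,0,-5.3,0],[0,0,0,-5.8,0],[0,0,0,-6.0,0],[0,0,0,-6.2,0],[0,0,0,-6.3,0],[0,0,0,-6.4,0],[0,0,0,-6.4,0]]'
```

```text
t: 4.82
position: [0.441, -0.3485, 0.1303]
tool_rot: [1.333, 1.127, -1.333]
wrist_force: [0.4, 0.1, -4.0]
grip_width: 0.0351
t: 5.73
position: [0.4425, -0.3475, 0.068]
tool_rot: [1.331, 1.125, -1.331]
wrist_force: [0.1, -0.7, -4.2]
grip_width: 0.0353
```

Run:
```python
from h import *
p,d=get_image('scene');cv2.imwrite('pics/s1.png',cv2.resize(p[100:300,80:340,::-1],None,fx=3,fy=3))
```

```text
(no output)
```

View pics/s1.png

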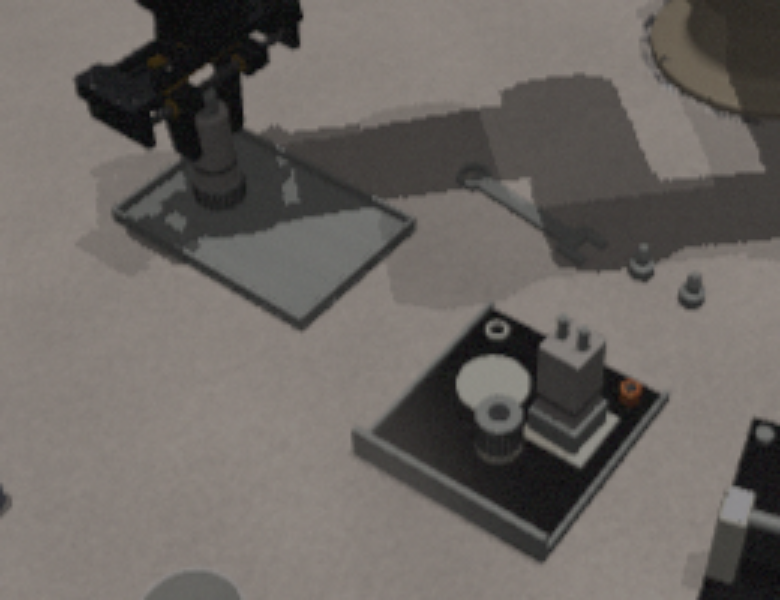

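```bash
python3 -m pendant '[[0,0,0,-0.1,0],[0,0,0,-0.15,0],[0,0,0,-0.2,0],[0,0,0,-0.2,0]]'
```

```text
t: 6.12
position: [0.4427, -0.3479, 0.0667]
tool_rot: [1.331, 1.124, -1.331]
wrist_force: [-1.4, -0.1, 5.2]
grip_width: 0.0352
```

```bash
python3 -m pendant '[[1,0,0,0,0],[1,0,0,0,0],[1,0,0,0,0],[1,0,0,0,0],[1,0,0,3,0],[1,0,0,7,0],[1,0,0,11,0],[1,0,0,13,0]]';python3 -m pendant '[[1,9,38.5,0,0],[1,9,38.5,0,0],[1,9,38.5,0,0],[1,9,38.5,0,0],[1,9,38.5,0,0],[1,9,38.5,0,0],[1,9,38.5,0,0],[1,9,38.5,0,0],[1,9,38.5,0,0],[1,9,38.5,0,0],[1,9,38.5,0,0],[1,9,38.5,0,0]]'
python3 - <<'E'
from h import *
p,d=get_image('scene')
W=cloud('scene',p,d);S=W.reshape(-1,3)
for n,a,b,lo,hi in(('rd neck',-.42,-.28,.112,.13),('rd foot',-.42,-.28,.022,.034),('sq body',.0,.08,.095,.108),('cap',-.05,.03,.043,.05)):
    q=S[(S[:,2]>lo)&(S[:,2]<hi)&(S[:,1]>a)&(S[:,1]<b)&(S[:,0]>.35)&(S[:,0]<.62)]
    if len(q)>5:print(n,len(q),q.mean(0).round(4),((q.max(0)+q.min(0))/2).round(4))
# round pad visible: bright, z~.009
E
```

```text
t: 6.78
position: [0.4431, -0.3482, 0.2005]
tool_rot: [1.33, 1.119, -1.33]
wrist_force: [0.8, -0.2, 0.7]
grip_width: 0.0858
t: 7.78
position: [0.5323, 0.0381, 0.1956]
tool_rot: [1.329, 1.127, -1.33]
wrist_force: [0.3, -1.2, 1.0]
grip_width: 0.0882
rd neck 56 [ 0.4449 -0.3441  0.1179] [ 0.443  -0.3466  0.1173]
rd foot 87 [ 0.4532 -0.337   0.0279] [ 0.4458 -0.3432  0.0279]
sq body 226 [0.5383 0.0405 0.1032] [0.5338 0.0383 0.1015]
cap 181 [0.5732 0.0026 0.0465] [0.5697 0.0058 0.0466]
```

```bash
python3 -m pendant '[[1,0,-0.1,-4,0],[1,0,-0.1,-8,0],[1,0,-0.1,-10.5,0],[1,0,-0.1,-11.8,0],[1,0,-0.1,-12.4,0],[1,0,-0.1,-12.4,0],[0,0,-0.1,-12.4,0],[0,0,-0.1,-12.4,0],[0,0,-0.1,-12.4,0],[0,0,-0.1,-12.4,0],[0,0,-0.1,-12.4,0],[0,0,-0.1,-12.4,0]]'; python3 -m pendant '[[0,0,0,0,0],[0,0,0,0,0],[0,0,0,0,0],[0,0,0,0,0],[0,0,0,0,0],[0,0,0,0.5,0],[0,0,0,1.5,0],[0,0,0,3.5,0],[0,0,0,6,0],[0,0,0,6,0],[0,0,0,6,0]]'
```

```text
t: 8.83
position: [0.5325, 0.0366, 0.072]
tool_rot: [1.331, 1.125, -1.331]
wrist_force: [-0.8, 0.6, -0.5]
grip_width: 0.0501
t: 9.75
position: [0.5327, 0.0366, 0.1325]
tool_rot: [1.332, 1.124, -1.329]
wrist_force: [-0.2, 0.1, -3.7]
grip_width: 0.036
```

```bash
python3 -m pendant '[[0,-0.3,-1,0,0],[0,-0.8,-3,0,0],[0,-1.5,-6,0,0],[0,-2.3,-9,0,0],[0,-3.3,-13,0,0],[0,-4.3,-17,0,0],[0,-5.4,-21,0,0],[0,-6.3,-24,0,0],[0,-6.9,-26.3,0,0],[0,-7.3,-27.7,0,0],[0,-7.5,-28.3,0,0],[0,-7.5,-28.5,0,0]]'; python3 -m pendant '[[0,0,0,0,0],[0,0,0,-1.5,0],[0,0,0,-3,0],[0,0,0,-4.5,0],[0,0,0,-5.3,0],[0,0,0,-5.8,0],[0,0,0,-6.0,0],[0,0,0,-6.2,0],[0,0,0,-6.4,0],[0,0,0,-6.5,0],[0,0,0,-6.6,0],[0,0,0,-6.6,0]]'
```

```text
t: 10.75
position: [0.4563, -0.2491, 0.1306]
tool_rot: [1.332, 1.127, -1.333]
wrist_force: [0.6, 1.3, -3.1]
grip_width: 0.0362
t: 11.75
position: [0.4576, -0.2486, 0.0667]
tool_rot: [1.331, 1.125, -1.331]
wrist_force: [-1.5, 0.9, 3.7]
grip_width: 0.0358
```

```bash
python3 -m pendant '[[1,0,0,0,0],[1,0,0,0,0],[1,0,0,0,0],[1,0,0,0,0],[1,0,0,3,0],[1,0,0,7,0],[1,0,0,10,0],[1,0,0,12,0]]'
python3 - <<'E'
from h import *
p,d=get_image('top');cv2.imwrite('pics/t2.png',cv2.resize(p[140:290,205:450,::-1],None,fx=3.2,fy=3.2,interpolation=2));np.savez('pics/t2.npz',p=p,d=d)
W=cloud('top',p,d);g=p.mean(2)
m=np.zeros(g.shape,np.uint8);m[180:220,215:285]=(g>110)[180:220,215:285]
n,l,st,ce=cv2.connectedComponentsWithStats(m)
for i in range(1,n):
    if st[i,4]>40:
        pts=np.array([plane('top',u,v,.009)[:2] for v,u in np.argwhere(l==i)],np.float32);r=cv2.minAreaRect(pts);print(st[i],pts.mean(0),'rect',np.round(r[0],4),np.round(r[1],4),round(r[2],1))
q=W[160:195,235:270].reshape(-1,3);q=q[(q[:,2]>.04)&(q[:,2]<.052)];print('cap',len(q),q.mean(0))
E
```

```text
t: 12.42
position: [0.4579, -0.2489, 0.189]
tool_rot: [1.331, 1.122, -1.33]
wrist_force: [0.1, -0.7, -0.7]
grip_width: 0.0868
[245 180  13   5  44] [ 5.6573635e-01 -6.8929810e-05] rect [ 0.5645 -0.0006] [0.0096 0.0286] 0.9
[221 183  27  26 555] [0.53187    0.03888489] rect [0.532  0.0388] [0.0563 0.0558] 83.4
[252 188  25  24 468] [ 0.5226327  -0.03198677] rect [ 0.5233 -0.0323] [0.0547 0.0569] 1.0
cap 194 [ 0.57156109 -0.00198413  0.04535448]
```

View pics/t2.png

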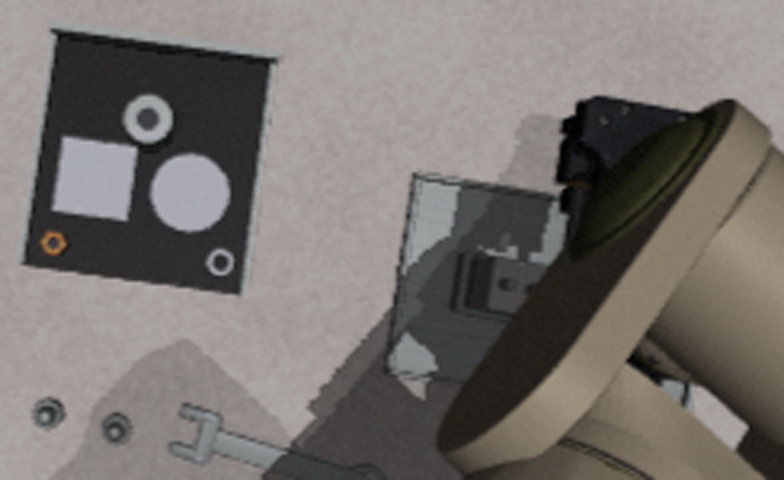

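```bash
python3 -m pendant '[[1,11.4,24.8,0,85],[1,11.4,24.8,0,85],[1,11.4,24.8,0,85],[1,11.4,24.8,0,85],[1,11.4,24.8,0,85],[1,11.4,24.8,0,85],[1,11.4,24.8,0,85],[1,11.4,24.8,0,85],[1,11.4,24.8,0,85],[1,11.4,24.8,0,85],[1,11.4,24.8,0,85],[1,11.4,24.8,0,85]]'; python3 -m pendant '[[1,0,0,0,5],[1,0,0,0,5]]'
python3 - <<'E'
from h import *
c=camera_params('wrist');p,d=get_image('wrist');W=cloud('wrist',p,d,c);S=W.reshape(-1,3)
q=S[(S[:,2]>.04)&(S[:,2]<.052)&(abs(S[:,1])<.04)&(S[:,0]>.54)&(S[:,0]<.61)];print('cap',len(q),q.mean(0),(q.max(0)+q.min(0))/2)
E
```

```text
t: 13.47
position: [0.5713, -0.0003, 0.1851]
tool_rot: [0.195, 1.563, -0.194]
wrist_force: [-0.5, -0.6, -0.1]
grip_width: 0.0882
t: 13.63
position: [0.5713, -0.0004, 0.1852]
tool_rot: [0.129, 1.568, -0.129]
wrist_force: [-0.1, 0.8, -0.1]
grip_width: 0.0882
cap 1000 [0.57197726 0.00120787 0.04559776] [0.57284751 0.00119178 0.04440989]
```

```bash
python3 -m pendant '[[1,0.05,0,-4,0],[1,0.05,0,-8,0],[1,0.05,0,-12,0],[1,0.05,0,-15,0],[1,0.05,0,-16.2,0],[1,0.05,0,-16.8,0],[1,0.05,0,-16.8,0],[0,0.05,0,-16.8,0],[0,0.05,0,-16.8,0],[0,0.05,0,-16.8,0],[0,0.05,0,-16.8,0],[0,0.05,0,-16.8,0]]'; python3 -m pendant '[[0,0,0,0,0],[0,0,0,0,0],[0,0,0,0,0],[0,0,0,0,0],[0,0,0,0,0],[0,0,0,0.5,0],[0,0,0,1.5,0],[0,0,0,4,0],[0,0,0,7,0],[0,0,0,8,0],[0,0,0,8,0]]'
```

```text
t: 14.68
position: [0.5722, -0.0005, 0.0184]
tool_rot: [0.131, 1.566, -0.131]
wrist_force: [-0.5, 0.4, 0.7]
grip_width: 0.0573
t: 15.6
position: [0.5732, -0.0007, 0.1007]
tool_rot: [0.13, 1.561, -0.131]
wrist_force: [0.1, 0.0, -2.7]
grip_width: 0.0351
```

```bash
python3 -m pendant '[[0,-0.3,1,0,0],[0,-0.9,3,0,2],[0,-1.8,6,0,5],[0,-3,9.5,0,9],[0,-4.2,13,0,13],[0,-5.4,16.5,0,16],[0,-6.4,19.5,0,17],[0,-7.1,22,0,17],[0,-7.6,23.5,0,17],[0,-7.9,24.2,0,17],[0,-7.9,24.4,0,17],[0,-7.9,24.4,0,17]]'
python3 - <<'E'
from h import *
import json
c=camera_params('wrist');p,d=get_image('wrist');np.savez('pics/w3.npz',p=p,d=d,**c);cv2.imwrite('pics/w3.png',p[:,:,::-1]);print(robot.get_obs()['position'])
E
```

```text
t: 16.6
position: [0.4924, 0.2435, 0.0968]
tool_rot: [-0.103, 1.57, 0.102]
wrist_force: [0.1, -0.3, -1.1]
grip_width: 0.0353
[0.49278654 0.24297297 0.09705496]
```

View pics/w3.png

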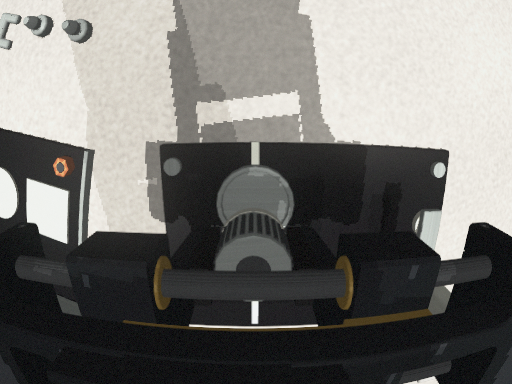

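Run:
```python
from h import *
f=np.load('pics/w3.npz');c={k:f[k] for k in('K','rvec','tvec')}
for q in((217,203),(293,203),(255,165)):print(plane('wrist',*q,.0185,c).round(4))
for q in((255,150),(255,312)):print(plane('wrist',*q,.0085,c).round(4))
W=cloud('wrist',f['p'],f['d'],c);q=W[228:255,225:285].reshape(-1,3);q=q[(q[:,2]>.06)];print(q.mean(0),np.nanpercentile(q,[1,99],axis=0))
print('floor',np.nanmedian(W[175:205,240:270,2]))
```

```text
[0.4971 0.2163 0.0185]
[0.4893 0.276  0.0185]
[0.4632 0.2421 0.0185]
[0.4529 0.2408 0.0085]
[0.6059 0.2614 0.0085]
[0.48002084 0.2434559  0.12170144] [[0.47511638 0.22994362 0.10204474]
 [0.4861351  0.25834439 0.1260115 ]]
floor 0.013740715816907953
```

```bash
python3 -m pendant '[[0,0.1,0.15,-1.5,0],[0,0.1,0.15,-3,0],[0,0.1,0.15,-4.5,0],[0,0.1,0.15,-5.7,0],[0,0.1,0.15,-6.3,0],[0,0.1,0.15,-6.6,0],[0,0.1,0.15,-6.8,0],[0,0.1,0.15,-6.9,0],[0,0.1,0.15,-7,0],[0,0.1,0.15,-7.1,0],[0,0.1,0.15,-7.1,0]]'
```

```text
t: 17.57
position: [0.494, 0.2451, 0.0269]
tool_rot: [-0.102, 1.568, 0.102]
wrist_force: [-0.5, 0.5, -1.0]
grip_width: 0.0351
```

```bash
python3 -m pendant '[[0,0,0,-0.1,0],[0,0,0,-0.15,0],[0,0,0,-0.2,0],[0,0,0,-0.2,0]]'
```

```text
t: 17.9
position: [0.4941, 0.2451, 0.0257]
tool_rot: [-0.102, 1.568, 0.102]
wrist_force: [-3.3, -0.6, 7.7]
grip_width: 0.0352
```

```bash
python3 -m pendant '[[1,0,0,0,0],[1,0,0,0,0],[1,0,0,0,0],[1,0,0,0,0],[1,0,0,2,0],[1,0,0,6,0],[1,0,0,10,0],[1,0,0,14,0],[1,0,0,17,0],[1,0,0,17,0]]'
python3 - <<'E'
from h import *
c=camera_params('wrist');p,d=get_image('wrist');W=cloud('wrist',p,d,c);S=W.reshape(-1,3)
q=S[(S[:,2]>.045)&(S[:,2]<.06)&(abs(S[:,1]-.245)<.035)&(S[:,0]>.46)&(S[:,0]<.53)];print('cap w',len(q),q.mean(0),(q.max(0)+q.min(0))/2)
cv2.imwrite('pics/w4.png',p[:,:,::-1])
p,d=get_image('scene');W=cloud('scene',p,d);S=W.reshape(-1,3)
q=S[(S[:,2]>.05)&(S[:,2]<.06)&(abs(S[:,1]-.245)<.035)&(S[:,0]>.46)&(S[:,0]<.53)];print('cap s',len(q),q.mean(0),(q.max(0)+q.min(0))/2)
q=S[(S[:,2]>.118)&(S[:,2]<.14)&(abs(S[:,1]-.37)<.035)&(S[:,0]>.53)&(S[:,0]<.6)];print('grip s',len(q),q.mean(0),(q.max(0)+q.min(0))/2)
E
```

```text
t: 18.73
position: [0.496, 0.2457, 0.201]
tool_rot: [-0.1, 1.558, 0.104]
wrist_force: [0.1, 0.0, 1.1]
grip_width: 0.0884
cap w 979 [0.49378718 0.24610906 0.05345864] [0.49465289 0.24628805 0.0506768 ]
cap s 194 [0.49738924 0.24596964 0.05461672] [0.49617845 0.24595059 0.05442187]
grip s 122 [0.5709897  0.37717099 0.12655936] [0.56887689 0.37737475 0.12546257]
```

View pics/w4.png

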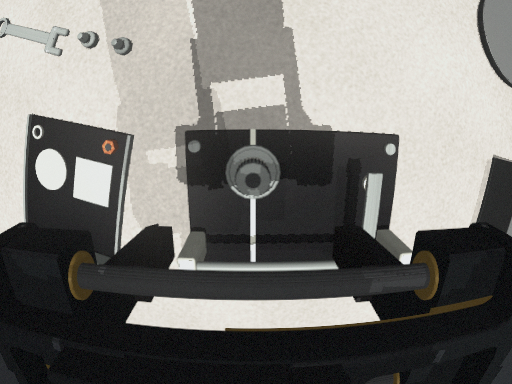

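```bash
python3 -m pendant '[[1,7.5,13,0,0],[1,7.5,13,0,0],[1,7.5,13,0,0],[1,7.5,13,0,0],[1,7.5,13,0,0],[1,7.5,13,0,0],[1,7.5,13,-2,0],[1,7.5,13,-4,0],[1,7.5,13,-6,0],[1,7.5,13,-8,0],[1,7.5,13,-9,0],[1,7.5,13,-9.5,0]]'; python3 -m pendant '[[1,0,0,-0.3,0],[0,0,0,-0.3,0],[0,0,0,-0.3,0],[0,0,0,-0.3,0],[0,0,0,-0.3,0],[0,0,0,-0.3,0],[0,0,0,-0.3,0],[0,0,0,-0.3,0],[0,0,0,-0.3,0],[0,0,0,-0.3,0],[0,0,0,-0.3,0],[0,0,0,-0.3,0]]'
python3 -m pendant '[[0,0,0,0,0],[0,0,0,0,0],[0,0,0,0,0],[0,0,0,0,0]]'
```

```text
t: 19.83
position: [0.568, 0.3739, 0.0976]
tool_rot: [-0.103, 1.572, 0.1]
wrist_force: [0.0, 0.3, -0.1]
grip_width: 0.0882
t: 20.83
position: [0.5688, 0.3754, 0.0967]
tool_rot: [-0.102, 1.568, 0.103]
wrist_force: [0.5, 2.1, -0.2]
grip_width: 0.0196
t: 21.17
position: [0.5688, 0.3753, 0.0967]
tool_rot: [-0.102, 1.568, 0.102]
wrist_force: [0.8, 2.4, -1.4]
grip_width: 0.0199
```

```bash
python3 -m pendant '[[0,0.07,-0.5,0,0],[0,0.2,-1.5,0,0],[0,0.36,-2.8,0,0],[0,0.54,-4.1,0,0],[0,0.7,-5.4,0,0],[0,0.87,-6.7,0,0],[0,1.04,-8,0,0],[0,1.2,-9.2,0,0],[0,1.35,-10.3,0,0],[0,1.45,-11.2,0,0],[0,1.52,-11.7,0,0],[0,1.55,-11.84,0,0]]'; python3 -m pendant '[[0,0,0,0,0],[0,0,0,0,0],[1,0,0,0,0],[1,0,0,0,0],[1,0,0,0,0],[1,0,0,0,0],[1,0,0,3,0],[1,0,0,7,0],[1,0,0,11,0],[1,-4,-4,11,0],[1,-8,-8,11,0]]'
python3 -m pendant '[[1,0,-15,0,0],[1,0,-15,0,0],[1,0,-15,0,0],[1,0,-15,0,0],[1,0,-15,0,0]]'
python3 - <<'E'
from h import *
p,d=get_image('top');cv2.imwrite('pics/t5.png',cv2.resize(p[140:250,50:200,::-1],None,fx=5,fy=5,interpolation=2));W=cloud('top',p,d);S=W.reshape(-1,3)
q=S[(S[:,2]>.118)&(S[:,2]<.14)&(abs(S[:,1]-.255)<.05)&(S[:,0]>.55)&(S[:,0]<.62)];print('grip t',len(q),q.mean(0),(q.max(0)+q.min(0))/2)
p,d=get_image('scene');W=cloud('scene',p,d);S=W.reshape(-1,3)
q=S[(S[:,2]>.118)&(S[:,2]<.14)&(abs(S[:,1]-.255)<.05)&(S[:,0]>.55)&(S[:,0]<.62)];print('grip s',len(q),q.mean(0),(q.max(0)+q.min(0))/2)
E
```

```text
t: 22.17
position: [0.5845, 0.2557, 0.0967]
tool_rot: [-0.102, 1.569, 0.101]
wrist_force: [1.3, 3.9, -1.8]
grip_width: 0.0194
t: 23.08
position: [0.5266, 0.198, 0.2095]
tool_rot: [-0.103, 1.561, 0.104]
wrist_force: [0.1, -1.3, -0.4]
grip_width: 0.0775
t: 23.5
position: [0.5255, 0.0438, 0.207]
tool_rot: [-0.099, 1.568, 0.098]
wrist_force: [1.1, 0.0, 0.0]
grip_width: 0.0882
grip t 84 [0.58230213 0.25236673 0.12632766] [0.58248044 0.25296138 0.12491515]
grip s 111 [0.58669955 0.25690577 0.12644752] [0.58447567 0.25654175 0.12430666]
```

View pics/t5.png

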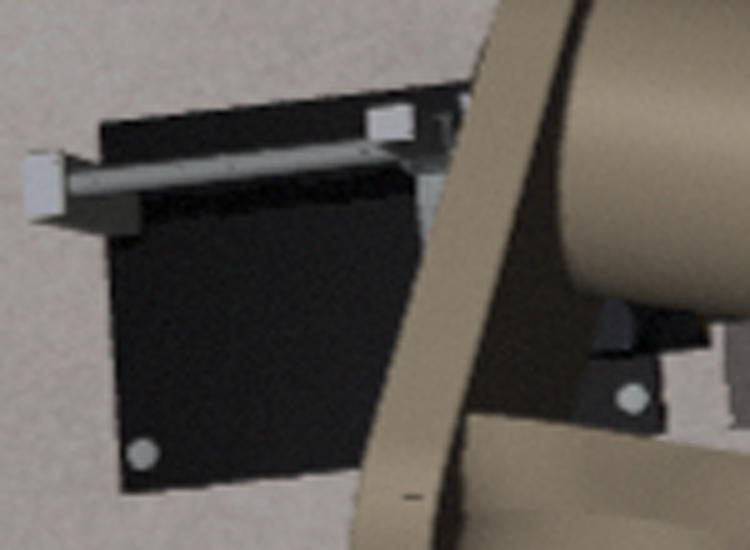

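```bash
python3 -m pendant '[[1,-6.8,-29.2,0,-80],[1,-6.8,-29.2,0,-80],[1,-6.8,-29.2,0,-80],[1,-6.8,-29.2,0,-80],[1,-6.8,-29.2,0,-80],[1,-6.8,-29.2,0,-80],[1,-6.8,-29.2,0,-80],[1,-6.8,-29.2,0,-80],[1,-6.8,-29.2,0,-80],[1,-6.8,-29.2,0,-80],[1,-6.8,-29.2,0,-80],[1,-6.8,-29.2,0,-80]]'; python3 -m pendant '[[1,0,0,0,-27],[1,0,0,0,-27],[1,0,0,0,-27],[1,0,0,0,-27],[1,0,0,0,-27]]'
python3 - <<'E'
from h import *
c=camera_params('wrist');p,d=get_image('wrist');W=cloud('wrist',p,d,c);S=W.reshape(-1,3)
for n,a,b,lo,hi in(('sq',-.29,-.2,.09,.107),('rd',-.4,-.3,.09,.13)):
    q=S[(S[:,2]>lo)&(S[:,2]<hi)&(S[:,1]>a)&(S[:,1]<b)&(S[:,0]>.4)&(S[:,0]<.52)]
    if len(q)>5:print(n,len(q),q.mean(0).round(4),((q.max(0)+q.min(0))/2).round(4),cv2.minAreaRect(q[:,:2].astype(np.float32)))
p,d=get_image('top');cv2.imwrite('pics/t6.png',cv2.resize(p[140:250,50:200,::-1],None,fx=5,fy=5,interpolation=2));W=cloud('top',p,d);S=W.reshape(-1,3)
q=S[(S[:,2]>.118)&(S[:,2]<.14)&(abs(S[:,1]-.255)<.05)&(S[:,0]>.55)&(S[:,0]<.62)];print('grip t',len(q),q.mean(0),(q.max(0)+q.min(0))/2)
E
```

```text
t: 24.6
position: [0.4581, -0.2432, 0.2067]
tool_rot: [0.985, 1.337, -0.984]
wrist_force: [-1.0, 0.0, -0.1]
grip_width: 0.088
t: 25.02
position: [0.458, -0.2433, 0.2067]
tool_rot: [1.331, 1.126, -1.33]
wrist_force: [0.2, 0.3, -0.2]
grip_width: 0.0878
sq 1378 [ 0.4584 -0.2443  0.0984] [ 0.4583 -0.246   0.0985] ((0.4584605395793915, -0.24594442546367645), (0.0360235720872879, 0.0344720296561718), 79.76020050048828)
rd 218 [ 0.4432 -0.3484  0.1177] [ 0.4416 -0.3508  0.1087] ((0.44256627559661865, -0.34989193081855774), (0.017140617594122887, 0.027710923925042152), 81.20878601074219)
grip t 82 [0.5823964  0.25283528 0.12627751] [0.58271041 0.25355787 0.12416808]
```

View pics/t6.png

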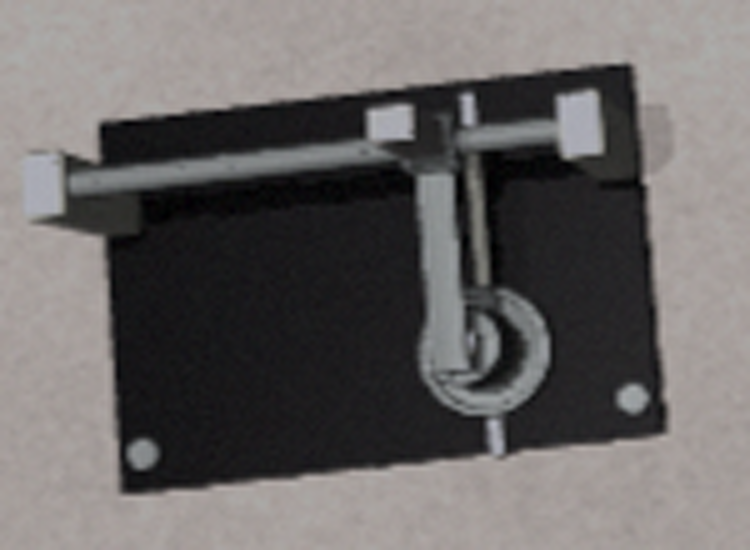

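Run:
```python
from h import *
P=lambda x,y,z:plane('top',50+(x+.5)/5-.5,140+(y+.5)/5-.5,z)[:2]
a=P(467.5,105,.0085);b=P(497,440,.0085);e=(a-b)/np.linalg.norm(a-b);n=np.array([-e[1],e[0]])
print(np.degrees(np.arctan2(e[1],e[0])))
for nm,q in dict(arm1=P(436,190,.073),arm2=P(449,350,.073),grip=P(391,124,.127),dish=P(485,353,.0185)).items():print(nm,q,'off',((q-b)@n).round(4))
```

```text
7.719601901840121
arm1 [0.56235403 0.25209846] off -0.0014
arm2 [0.49126023 0.24279491] off -0.0011
grip [0.58284613 0.25446957] off -0.0018
dish [0.49259363 0.24320376] off -0.0009
```

```bash
python3 -m pendant '[[1,0,-0.5,-4,0],[1,0,-0.5,-8,0],[1,0,-0.5,-11.5,0],[1,0,-0.5,-13,0],[1,0,-0.5,-13.9,0],[1,0,-0.5,-13.9,0],[0,0,-0.5,-13.9,0],[0,0,-0.5,-13.9,0],[0,0,-0.5,-13.9,0],[0,0,-0.5,-13.9,0],[0,0,-0.5,-13.9,0],[0,0,-0.5,-13.9,0]]'; python3 -m pendant '[[0,0,0,0,0],[0,0,0,0,0],[0,0,0,0,0],[0,0,0,0,0],[0,0,0,0,0],[0,0,0,0.5,0],[0,0,0,1.5,0],[0,0,0,3.5,0],[0,0,0,6.5,0],[0,0,0,6.5,0],[0,0,0,6.5,0]]'
```

```text
t: 26.12
position: [0.4576, -0.2494, 0.0681]
tool_rot: [1.331, 1.125, -1.331]
wrist_force: [-0.4, 0.4, -0.0]
grip_width: 0.0505
t: 27.03
position: [0.4578, -0.2495, 0.1339]
tool_rot: [1.331, 1.123, -1.33]
wrist_force: [-0.6, 0.1, -4.3]
grip_width: 0.0357
```

```bash
python3 -m pendant '[[0,0.3,1,0,0],[0,0.8,3,0,0],[0,1.5,6,0,0],[0,2.3,9,0,0],[0,3.3,13,0,0],[0,4.3,17,0,0],[0,5.4,21,0,0],[0,6.3,24,0,0],[0,6.9,26.3,0,0],[0,7.3,27.7,0,0],[0,7.5,28.5,0,0],[0,7.5,28.8,0,0]]'; python3 -m pendant '[[0,0,0,0,0],[0,0,0,-1.5,0],[0,0,0,-3,0],[0,0,0,-4.3,0],[0,0,0,-5,0],[0,0,0,-5.4,0],[0,0,0,-5.6,0],[0,0,0,-5.7,0],[0,0,0,-5.8,0],[0,0,0,-5.9,0],[0,0,0,-6,0],[0,0,0,-6,0]]'
```

```text
t: 28.03
position: [0.5318, 0.0402, 0.1315]
tool_rot: [1.329, 1.128, -1.332]
wrist_force: [-0.6, 0.6, -3.5]
grip_width: 0.0358
t: 29.03
position: [0.5326, 0.0387, 0.0729]
tool_rot: [1.331, 1.125, -1.331]
wrist_force: [-0.4, -0.8, -3.3]
grip_width: 0.0359
```

```bash
python3 -m pendant '[[0,0,0,-0.1,0],[0,0,0,-0.15,0],[0,0,0,-0.15,0]]'
```

```text
t: 29.28
position: [0.5328, 0.0387, 0.0727]
tool_rot: [1.331, 1.125, -1.33]
wrist_force: [-3.8, -0.0, 11.2]
grip_width: 0.036
```

```bash
python3 -m pendant '[[1,0,0,0.1,0],[1,0,0,0.1,0],[1,0,0,0.1,0],[1,0,0,0.1,0],[1,0,0,3,0],[1,0,0,7,0],[1,0,0,11,0],[1,0,0,12.5,0]]';python3 -m pendant '[[1,-9,-38.7,0,0],[1,-9,-38.7,0,0],[1,-9,-38.7,0,0],[1,-9,-38.7,0,0],[1,-9,-38.7,0,0],[1,-9,-38.7,0,0],[1,-9,-38.7,0,0],[1,-9,-38.7,0,0],[1,-9,-38.7,0,0],[1,-9,-38.7,0,0],[1,-9,-38.7,0,0],[1,-9,-38.7,0,0]]'
python3 - <<'E'
from h import *
c=camera_params('wrist');p,d=get_image('wrist');W=cloud('wrist',p,d,c);S=W.reshape(-1,3)
q=S[(S[:,2]>.109)&(S[:,2]<.13)&(S[:,1]>-.4)&(S[:,1]<-.3)&(S[:,0]>.4)&(S[:,0]<.52)];print('rd',len(q),q.mean(0).round(4),((q.max(0)+q.min(0))/2).round(4))
p,d=get_image('top');W=cloud('top',p,d);S=W.reshape(-1,3)
q=S[(S[:,2]>.098)&(S[:,2]<.11)&(S[:,1]>0)&(S[:,1]<.08)&(S[:,0]>.49)&(S[:,0]<.58)];print('sq top',len(q),q.mean(0).round(4),cv2.minAreaRect(q[:,:2].astype(np.float32)))
E
```

```text
t: 29.95
position: [0.5339, 0.0386, 0.2014]
tool_rot: [1.334, 1.12, -1.326]
wrist_force: [1.1, -0.1, -0.4]
grip_width: 0.0866
t: 30.95
position: [0.4421, -0.3487, 0.1958]
tool_rot: [1.333, 1.125, -1.332]
wrist_force: [-0.6, 0.4, 0.6]
grip_width: 0.0877
rd 594 [ 0.4436 -0.3443  0.118 ] [ 0.4434 -0.3452  0.1147]
sq top 257 [0.5314 0.0385 0.1035] ((0.5319291353225708, 0.038775455206632614), (0.03565693274140358, 0.03612057492136955), 79.80451965332031)
```

```bash
python3 -m pendant '[[1,0,0.1,-4,0],[1,0,0.1,-8,0],[1,0,0.1,-10.8,0],[1,0,0.1,-12.2,0],[1,0,0.1,-12.8,0],[1,0,0.1,-12.8,0],[0,0,0.1,-12.8,0],[0,0,0.1,-12.8,0],[0,0,0.1,-12.8,0],[0,0,0.1,-12.8,0],[0,0,0.1,-12.8,0],[0,0,0.1,-12.8,0]]'; python3 -m pendant '[[0,0,0,0,0],[0,0,0,0,0],[0,0,0,0,0],[0,0,0,0,0],[0,0,0,0,0],[0,0,0,0.5,0],[0,0,0,1.5,0],[0,0,0,3.5,0],[0,0,0,6.5,0],[0,0,0,6.5,0],[0,0,0,6.5,0]]'
```

```text
t: 32.05
position: [0.4425, -0.3474, 0.0686]
tool_rot: [1.331, 1.125, -1.331]
wrist_force: [-0.2, 0.8, 0.5]
grip_width: 0.0501
t: 32.97
position: [0.4427, -0.3476, 0.1343]
tool_rot: [1.33, 1.123, -1.331]
wrist_force: [-0.4, -0.4, -5.0]
grip_width: 0.0353
```

```bash
python3 -m pendant '[[0,0.3,1,0,0],[0,0.8,3,0,0],[0,1.5,6,0,0],[0,2.3,9,0,0],[0,3.3,13,0,0],[0,4.3,17,0,0],[0,5.4,21,0,0],[0,6.4,25,0,0],[0,7.2,28,0,0],[0,7.7,30,0,0],[0,8,31,0,0],[0,8,31.6,0,0]]'; python3 -m pendant '[[0,0,0,0,0],[0,0,0,-1.5,0],[0,0,0,-3,0],[0,0,0,-4.3,0],[0,0,0,-5,0],[0,0,0,-5.4,0],[0,0,0,-5.6,0],[0,0,0,-5.7,0],[0,0,0,-5.8,0],[0,0,0,-5.9,0],[0,0,0,-6,0],[0,0,0,-6,0]]'; python3 -m pendant '[[0,0,0,-0.1,0],[0,0,0,-0.1,0],[0,0,0,-0.1,0]]'
```

```text
t: 33.97
position: [0.522, -0.0297, 0.1321]
tool_rot: [1.329, 1.128, -1.331]
wrist_force: [0.8, -0.6, -4.2]
grip_width: 0.0354
t: 34.97
position: [0.5226, -0.0313, 0.0734]
tool_rot: [1.331, 1.125, -1.331]
wrist_force: [0.7, -0.4, -3.1]
grip_width: 0.0353
t: 35.22
position: [0.5228, -0.0313, 0.0732]
tool_rot: [1.331, 1.125, -1.33]
wrist_force: [-1.5, -0.3, 6.5]
grip_width: 0.035
```

Contact on the pad; release, raise and retreat for the final check.

```bash
python3 -m pendant '[[1,0,0,0.1,0],[1,0,0,0.1,0],[1,0,0,0.1,0],[1,0,0,0.1,0],[1,0,0,3,0],[1,0,0,7,0],[1,0,0,11,0],[1,0,0,14,0]]';python3 -m pendant '[[1,-9,-35,0,0],[1,-9,-35,0,0],[1,-9,-35,0,0],[1,-9,-35,0,0],[1,-9,-35,0,0],[1,-9,-35,0,0],[1,-9,-35,0,0],[1,-9,-35,0,0],[1,-9,-35,0,0],[1,-9,-35,0,0],[1,-9,-35,0,0]]'
python3 - <<'E'
from h import *
p,d=get_image('top');W=cloud('top',p,d);S=W.reshape(-1,3)
cv2.imwrite('pics/t9.png',cv2.resize(p[140:240,50:300,::-1],None,fx=3.1,fy=3.1,interpolation=2))
for n,x,y,lo,hi in(('sq',.53,.037,.098,.11),('rd neck',.522,-.033,.115,.135),('rd all',.522,-.033,.09,.135),('cap',.494,.245,.05,.059),('grip',.583,.254,.118,.135)):
    q=S[(S[:,2]>lo)&(S[:,2]<hi)&(abs(S[:,1]-y)<.032)&(abs(S[:,0]-x)<.035)];print(n,len(q),q.mean(0).round(4),np.round(cv2.minAreaRect(q[:,:2].astype(np.float32))[0],4))
E
```

```text
t: 35.88
position: [0.5227, -0.0313, 0.2154]
tool_rot: [1.332, 1.123, -1.329]
wrist_force: [0.9, -0.8, 0.0]
grip_width: 0.0863
t: 36.8
position: [0.4319, -0.3821, 0.2117]
tool_rot: [1.333, 1.125, -1.333]
wrist_force: [0.1, 0.4, -0.0]
grip_width: 0.0879
sq 257 [0.5314 0.0385 0.1036] [0.5318 0.0387]
rd neck 87 [ 0.5218 -0.0322  0.1237] [ 0.5217 -0.0323]
rd all 226 [ 0.5207 -0.0323  0.1112] [ 0.5214 -0.0314]
cap 97 [0.492  0.2374 0.053 ] [0.4919 0.2415]
grip 82 [0.5823 0.2526 0.1263] [0.5827 0.2535]
```

View pics/t9.png

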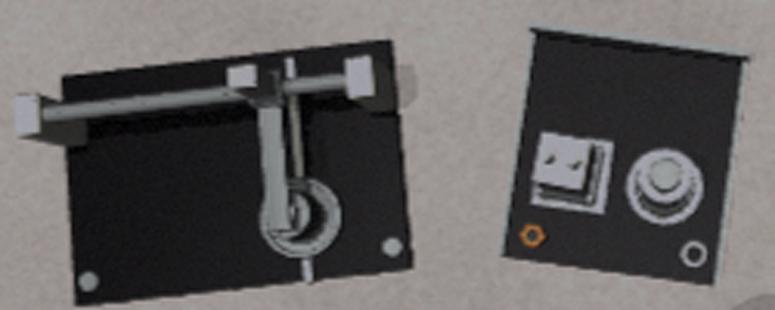

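All in place (the cap is partly hidden by the arm, hence its one-sided reading). Handing in.

```bash
python3 -m pendant '[[1,0,0,0,0],[1,0,0,0,0]]'; python3 -c "
from workcell import robot
print(robot.job_done())"
```

```text
t: 37.02
position: [0.433, -0.3801, 0.2124]
tool_rot: [1.33, 1.126, -1.33]
wrist_force: [-0.3, 0.5, 0.0]
grip_width: 0.0886
the job is handed in; nothing more can be done
None
```

The job is done and handed in at about 37 s of the 115 s allowed; no verdict was reported. Both fittings went to the side tray, then the cap into the dish, and the keeper was slid over the cap. Last, the square and then the round fitting went back on their own pads. Nothing tipped.

Last checks, by camera:
- **Square fitting:** less than 1 mm from its pad's centre, upright.
- **Round fitting:** about 1 mm from its pad's centre, upright.
- **Keeper:** 1 to 2 mm from the mark line, where 8 mm is allowed.
- **Cap:** within about 2 mm of the dish's centre and at the height of the dish floor, measured just after I released it. The last top picture shows it still in the dish. The keeper's arm half hides it there, so that picture's own reading of the cap was off to one side and I did not use it.
- **Camera disagreement:** the top and wrist cameras differed by 2 to 3 mm in y, so I used values between them, well inside the tolerances.

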